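# Tip the glaze mill pot, fit its bayonet lid and hold it at the half-way jog mark

### The job

Tip the small glaze mill's pot forward to about 45 degrees by its side handle, pause there briefly so the grinding pebbles in it roll loose, and bring it back fully level. Then drop the bar-handled bayonet lid into the mouth with its lugs through the slots and, once it sits flush, twist it clockwise against the spring to the half-way mark, about 45 degrees from where it went in; never go on to the double lock mark. Finish while still gripping the lid and holding it at the half-way mark, and leave the other things on the bench where they are.

Things in the scene. Friction and masses are not known exactly. Their poses are not given: they have to be found in the camera images.
- pot_mouth (a point): Centre of the mill pot's mouth, on the top face of its 5 mm steel mouth plate, 133 mm above the bench when level. z = pot axis, up; x = to the pot's back, away from the robot at yaw 0; y = left. White pot, 92 mm across, 80 mm tall, three 18 mm pebbles inside. The mouth hole is 53 mm across with two slots 16 mm wide reaching 34 mm from the centre along point +x and -x
- half_mark (a point): Single raised rib on the rim of the mouth, 42 mm from pot_mouth, 45 degrees clockwise (from above) from the slot on the +x side: half way. The same on the -x side. Lock: two close ribs, 90 degrees from the slots. A lug can turn only clockwise, and after 5 to 12 degrees meets the sprung jog ring, which resists with 0.03 N m, 0.07 at half way, and pushes the lid back if let go
- mill_stand: Fixed grey stand of the mill: base plate 140x144x10 mm, and two cheeks 10 mm thick and 112 mm tall, 130 mm over their outsides, between which the pot hangs. Origin at the centre of its underside; x and y as pot_mouth's with the pot level
- pot_pivot (a point): Point on the pot's pivot axis in the middle of the pot, 38 mm below pot_mouth along the pot's axis, 95 mm above the bench; the axis runs along the point's y
- tip_handle (a point): Middle of the round black grip (14 mm diameter, 54 mm long, along y) of the crank at the pot's right side; moves with the pot. Pot level: 66 mm in front of (-x), 105 mm right of (-y) and 24 mm above pot_pivot, so it circles the pivot axis at 70 mm radius. Pushed down, it tips the mouth forward, towards the robot. The grip can turn between fingers that stay upright
- pot (a joint): Tip of the pot, rad: 0 level (a stop), grows as the mouth tips forward, stop at 1.25. Stiff pivot (0.15 N m): it about stays where it is left
- jog_ring (a joint): Turn of the hidden sprung ring that the lid's lugs push round, rad, growing clockwise from above: 0 at rest, about 0.6 to 0.7 with the lid at 45 degrees; above 1.15 the lock has clicked
- lid: Steel lid: flange 76 mm across, 6 mm thick; below it a spigot 48 mm across, 12 mm deep; at its foot two lugs 10 mm wide, 4.5 mm high, reaching 31 mm from the axis along lid +x and -x; on top a black bar grip 58 mm long (along x), 12 wide, 30 tall. 160 g. Origin: centre of the spigot's foot, z up. Starts on the bench left or right of the mill. Flush, its origin is 12 mm below pot_mouth
- bisque_cup: unglazed terracotta-pink cup, 71 mm across, 77 mm tall, standing; origin at the centre of its underside. Bystander; it stands left or right, where the lid does not
- test_tile_1: flat glaze test tile 59x39x9 mm near the bench's front edge; bystander
- test_tile_2: flat glaze test tile 61x43x9 mm near the bench's front edge; bystander
Things that resemble listed ones, but are neither listed nor needed, are in the scene too. Leave any blue, turquoise or yellow look-alike of the lid alone.

How it is judged:
On the way, in this order (a step that is already met when the one before it is completed fails the run):
1. the pot is tipped forward to 45 degrees, give or take 10 (value of joint pot between 0.61 and 0.96 rad), for 0.3 s.
2. the pot is level again, within 3 degrees (value of joint pot below 0.05 rad), for 0.3 s.
3. the lid sits flush in the mouth with its lugs through the slots, not yet twisted (z of lid in the frame of pot_mouth between -0.0145 and -0.0095 m and horizontal distance between lid and pot_mouth below 0.006 m and value of joint pot below 0.05 rad and angle between the x axis of lid and the x axis of pot_mouth, either way round below 0.4 rad), for 0.1 s.
At the end, for the whole second after the job is handed in: The pot is level (within 3 degrees), the lid sits flush and centred in it (within 2.5 mm in depth, 6 mm sideways, 3 degrees of lean), turned clockwise 45 degrees (plus or minus 12) from the slots with the sprung ring pushed round, at rest and still gripped by the fingers (over 2 N) (z of lid in the frame of pot_mouth between -0.0145 and -0.0095 m and horizontal distance between lid and pot_mouth below 0.006 m and value of joint pot below 0.05 rad and angle between the x axis of lid and the x axis of pot_mouth, either way round between 0.576 and 0.995 rad and value of joint jog_ring between 0.35 and 1 rad and contact force between the fingers and lid above 2 N and angular speed of lid below 0.1 rad/s and angle between the z axis of lid and the z axis of pot_mouth, either way round below 0.06 rad); the arm keeps its last pose, push and grip.
It fails at once if the pot is tipped past 63 degrees (value of joint pot above 1.1 rad).
It fails at once if the lid is turned on to the lock, so that it clicks (value of joint jog_ring above 1.15 rad).
It fails at once if a bystander is shifted by more than 30 mm (distance of any of bisque_cup, test_tile_1, test_tile_2 from where it was at the start of the episode above 0.03 m).
It also fails if it takes over 64 s, if anything falls off the work surface, if the arm or the gripper's body presses on something with over 40 N, if the wrist force passes 120 N, or if a joint passes its speed limit or range.

### The arm

A 6-joint arm with a two-finger parallel gripper is mounted at the origin on a cart in front of the work surface, level with it; the furniture and walls round the work are solid. World frame = base frame: x ahead of the robot, y to its left, z up, the work surface at z = 0. Lengths are in m, angles in rad, forces in N, time in s.
With the tool pointing down it reaches from about 0.35 to 0.85 m from the base axis. Payload 8.1 kg.
Tool frame: the origin (TCP) lies on the centre line of the jaws, within the pads' length; the fingertips stand 17 mm ahead of it and the grasp point (between the pads) lies 2 mm behind it; z points along the fingers, y is the line along which they close (so a half turn about z gives the same grasp; the last joint's range is limited). The gripper opens to 93 mm and grips with 3 to 60 N. Pads are 15 mm wide; open, the fingers measure 128 mm over their backs; the gripper's body (75 mm by 188 mm) begins 65 mm behind the grasp point.
Start: joints at [-1.36, 0.13, 1.488, -0, 1.523, -0.085], TCP at [0.175, -0.574, 0.197] pointing down, gripper open.
Joint ranges: [-2.96, 2.96], [-0.89, 2.26], [0.02, 2.5], [-1.34, 4.48], [0, 2.73], [-2.66, 2.66]. Speed limits (rad/s): [2.39, 2.39, 2.79, 3.14, 3.14, 3.14].

### API

Orientations are given as a rotation vector (axis times angle).
In Python, from plant import robot, optics, close_job, models gives the robot as it stands.
- The arm moves only by the shell command python3 -m inch 'ROWS' [OPENING] [FORCE]. ROWS is a JSON object of lists of equal length, an entry for each row: "travel": the shift along the tool's x, y, z in m, a list of three; "spin": the turn about the tool's z in rad. In form: {"travel": [[x, y, z], ...], "spin": [spin, ...]}. A call has 1 to 10 rows; each row is the pose to reach, as a shift and turn from the pose commanded when the call began, along the tool's axes at that moment; what a row does not reach only later rows make up. A row lasts 1/12 s, in which the tool goes at most 41.7 mm and 7.16 degrees, less where a joint would pass 70% of its speed; a pose out of reach is approached as far as the arm can. A call with a gripper value outside its range is refused whole. OPENING is the closure, from 0 (fully open) to 1 (shut), set as the call begins (- or left out, the last holds). The fingers move at their own pace and stop on an object; FORCE is the grip in N (left out, the last holds). Time passes only in rows, so rows that repeat a pose let the fingers close. It gives the time, the measured TCP pose, the force, the opening and the grip force at its end, in the units of the state.
- robot.read_state(): the state, without advancing time (a new reading comes with each control period).
- optics.read_camera(name): name is "scene" or "top"; returns (picture, depth): 420x560x3 uint8, red, green, blue; 420x560 float32, m along the optical axis (not along the pixel's ray), 0 where there is no reading.
- optics.camera_info(name): a dict with "camera_matrix" (3x3 intrinsics, pixels), "dist" ([k1, k2, p1, p2, k3] as OpenCV has them; the pictures are not rectified), "view" (4x4, takes a point from world to camera coordinates). Camera axes: x right, y down, z forward; pixel columns grow to the right and rows downward; lengths in m; the calibration is good to about 2 mm. A picture is of the moment at which its call begins. camera_info takes no time and is no camera call.
- close_job(): hands the job in; it is judged then, once.
Trained networks look in the newest picture that a camera, given by its name, has taken for a name from the list of things; names that differ only in an ending like _2 or _b are one class to them, and where a whole thing is asked for, a point or a joint stands for the part that bears it (a point fixed in the world has none). Each returns a list of dicts, best first, with "p" (0 to 1); they miss things now and then, are a little off and sometimes report something else, mostly with a low value. They report only what shows in the picture. A call takes as long as a camera call. They do not tell look-alikes from the thing itself.
- models.look_for(camera, name): "centre" ([x, y, z] in m, in world coordinates, good to about 4 mm: the middle of the surface that is visible of it).
- models.masks_of(camera, name): "region" (420x560 bool, what is visible of it).
The state is a dict: "t": time; "q": joint angles; "dq": joint speeds; "joint_torque": joint torques, N m; "tool_pos": TCP position; "orientation": TCP orientation; "force": force on the tool from outside, world axes, zero at the start; "wrist_torque": the same for the moment, N m; "opening": finger opening in m; "gripper_force": force on a finger pad.
Only numpy, scipy, OpenCV 4.12 (cv2) and the standard library are available. Lean on these libraries where they do the work, as an engineer would, in place of code of your own. Each camera call takes 0.05 s, during which the arm holds its last target. There are 200 camera calls.

## Working session

There is one attempt and no reset: what is moved stays moved. The work goes in short steps, Python scripts to look and compute and a shell command to move; the robot and the scene stay as the last step left them, time stands still between calls to the robot, and variables do not carry over. Pictures are saved under pics/ and viewed, at most 10 in all, crops included, and the job is handed in when it is done.

```bash
ls; mkdir -p pics; python3 - <<'E'
from plant import robot, optics, models
import cv2,numpy as np
s=robot.read_state();print({k:np.round(v,3).tolist() for k,v in s.items()})
ims=[]
for c in("scene","top"):
    p,d=optics.read_camera(c);np.savez(f'{c}0.npz',p=p,d=d)
    cv2.imwrite(f'pics/{c}0.png',p[:,:,::-1])
    i=optics.camera_info(c);print(c,np.round(i['camera_matrix'],1).tolist(),np.round(i['dist'],3),np.round(i['view'],3).tolist())
    for n in("pot_mouth","half_mark","mill_stand","tip_handle","lid","bisque_cup","test_tile_1"):
        for r in models.look_for(c,n)[:3]: print(c,n,np.round(r['centre'],3),round(r['p'],2))
E
```

```text
pics
{'t': 0.0, 'q': [-1.36, 0.131, 1.489, 0.0, 1.523, -0.085], 'dq': [0.002, -0.0, 0.001, 0.001, -0.0, 0.0], 'joint_torque': [0.0, -55.984, -49.176, 0.077, 0.035, -0.0], 'tool_pos': [0.175, -0.573, 0.196], 'orientation': [-3.106, -0.463, 0.0], 'force': [-0.047, 0.885, -0.768], 'wrist_torque': [-0.011, 0.05, 0.024], 'gripper_force': 0.0, 'opening': 0.093}
scene [[402.3, 0.0, 279.5], [0.0, 402.3, 205.6], [0.0, 0.0, 1.0]] [-0.034  0.     0.     0.     0.   ] [[-0.896, -0.445, 0.003, 0.538], [-0.178, 0.351, -0.919, 0.154], [0.408, -0.824, -0.393, 1.058], [0.0, 0.0, 0.0, 1.0]]
scene pot_mouth [0.542 0.055 0.117] 0.91
scene half_mark [0.539 0.055 0.114] 0.66
scene mill_stand [0.552 0.056 0.064] 0.85
scene tip_handle [0.542 0.053 0.113] 0.82
scene lid [0.411 0.45  0.02 ] 0.91
scene lid [0.386 0.577 0.019] 0.81
scene lid [0.526 0.351 0.02 ] 0.68
scene bisque_cup [ 0.514 -0.18   0.048] 0.65
scene test_tile_1 [0.381 0.181 0.01 ] 0.74
scene test_tile_1 [ 0.404 -0.197  0.005] 0.68
top [[463.9, 0.0, 292.2], [0.0, 463.9, 207.6], [0.0, 0.0, 1.0]] [0.014 0.    0.    0.    0.   ] [[0.03, -0.999, -0.014, 0.17], [-0.986, -0.027, -0.166, 0.517], [0.166, 0.019, -0.986, 1.24], [0.0, 0.0, 0.0, 1.0]]
top pot_mouth [0.558 0.016 0.124] 0.6
top half_mark [0.563 0.018 0.125] 0.91
top mill_stand [0.541 0.026 0.056] 0.69
top mill_stand [0.56  0.015 0.125] 0.37
top mill_stand [0.531 0.34  0.019] 0.34
top tip_handle [0.384 0.173 0.005] 0.69
top tip_handle [0.562 0.018 0.127] 0.61
top lid [0.531 0.34  0.017] 0.95
top lid [0.417 0.437 0.019] 0.68
top lid [0.537 0.225 0.019] 0.64
top bisque_cup [ 0.529 -0.215  0.038] 0.79
top test_tile_1 [0.381 0.173 0.004] 0.69
top test_tile_1 [ 0.402 -0.197  0.012] 0.5
```

View pics/top0.png

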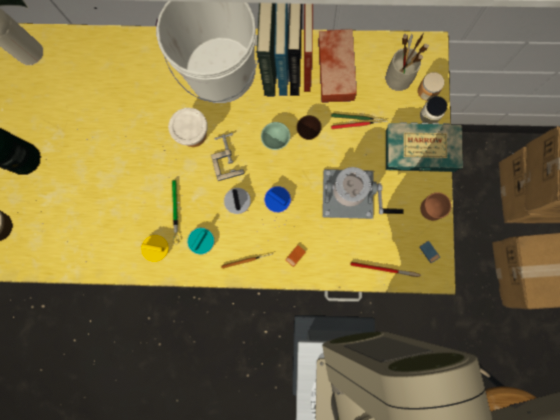

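View pics/scene0.png

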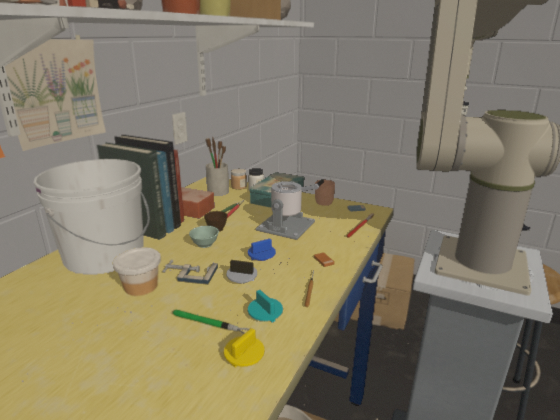

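Top view: the mill is at about (351,190) with its black grip at (393,211), and the real lid (grey, black bar) is at (237,201). The blue, turquoise and yellow lids are decoys, and the cup is at (436,206). Next I'll measure these more closely.

```bash
cat > h.py <<'E'
import numpy as np,cv2
from plant import robot,optics,models
def cloud(c,d):
    i=optics.camera_info(c);H,W=d.shape
    uv=np.stack(np.meshgrid(np.arange(W),np.arange(H)),-1).reshape(-1,1,2).astype(float)
    n=cv2.undistortPoints(uv,i['camera_matrix'],i['dist']).reshape(H,W,2)
    V=np.linalg.inv(i['view'])
    P=np.dstack([n*d[...,None],d])@V[:3,:3].T+V[:3,3]; P[d==0]=np.nan
    return P
def plane(c,uv,z):
    i=optics.camera_info(c);V=np.linalg.inv(i['view'])
    n=cv2.undistortPoints(np.array(uv,float).reshape(-1,1,2),i['camera_matrix'],i['dist']).reshape(-1,2)
    r=np.c_[n,np.ones(len(n))]@V[:3,:3].T
    return V[:3,3]+r*((z-V[2,3])/r[:,2])[:,None]
def pix(c,P):
    i=optics.camera_info(c);v=i['view']
    return cv2.projectPoints(np.array(P,float).reshape(-1,1,3),cv2.Rodrigues(v[:3,:3])[0],v[:3,3],i['camera_matrix'],i['dist'])[0].reshape(-1,2)
def pca(X):
    m=(X.max(0)+X.min(0))/2; c=X.mean(0); w,v=np.linalg.eigh(np.cov((X-c).T)); a=v[:,-1]
    s=(X-c)@a
    return c,np.degrees(np.arctan2(a[1],a[0])),s.max()-s.min()
E
python3 - <<'E'
from h import *
f=np.load('top0.npz');p,d=f['p'],f['d'];P=cloud('top',d)
g=p.max(2).astype(int)
def reg(u0,u1,v0,v1,m):
    M=np.zeros(g.shape,bool);M[v0:v1,u0:u1]=m[v0:v1,u0:u1];n,l,st,_=cv2.connectedComponentsWithStats(M.astype(np.uint8));k=1+np.argmax(st[1:,4]);return l==k
for nm,b,z,t in(("handle",(380,412,204,218),.126,60),("bar",(224,252,186,216),.048,70)):
    M=reg(*b,g<t);v,u=np.nonzero(M)
    c,a,L=pca(plane('top',np.c_[u,v],z)[:,:2]);print(nm,len(u),c.round(4),a.round(1),L.round(3),np.nanmedian(P[M],0).round(3),np.nanmax(P[M][:,2]))
# pot top
for nm,b,lo,hi in(("pottop",(325,380,160,215),.122,.15),("lidflange",(220,255,180,220),.012,.028),("stand",(315,385,160,225),.005,.018),("cheek",(315,385,160,225),.10,.121)):
    M=reg(*b,(P[...,2]>lo)&(P[...,2]<hi));X=P[M];xy=X[:,:2].astype(np.float32)
    print(nm,M.sum(),X.mean(0).round(4),cv2.minEnclosingCircle(xy),cv2.minAreaRect(xy))
c=cv2.resize(p[150:230,310:420],None,fx=7,fy=7,interpolation=cv2.INTER_CUBIC);cv2.imwrite('pics/mill0.png',c[:560,:770,::-1])
E
```

```text
handle 72 [ 0.4972 -0.0763] 90.4 0.046 [ 0.497 -0.076  0.126] 0.13619627113478616
bar 95 [0.5312 0.3405] -166.9 0.058 [0.532 0.341 0.048] 0.05502092909875622
pottop 614 [0.5623 0.0284 0.1337] ((0.5634448528289795, 0.027793386951088905), 0.046013347804546356) ((0.563295304775238, 0.02801182121038437), (0.09058710187673569, 0.09035854041576385), 57.24577331542969)
lidflange 444 [0.5316 0.3411 0.0188] ((0.5327561497688293, 0.34188416600227356), 0.0379561223089695) ((0.5326655507087708, 0.34225162863731384), (0.07448609918355942, 0.07351672649383545), 56.69356155395508)
stand 1064 [0.5377 0.0393 0.0111] ((0.5654122233390808, 0.027301201596856117), 0.09927009046077728) ((0.5638144016265869, 0.02683361992239952), (0.14869065582752228, 0.14845898747444153), 1.0083903074264526)
cheek 155 [ 0.552  -0.0395  0.109 ] ((0.5418486595153809, -0.037355393171310425), 0.03626977652311325) ((0.5420272350311279, -0.03672858327627182), (0.031217975541949272, 0.06813603639602661), 86.84309387207031)
```

View pics/mill0.png

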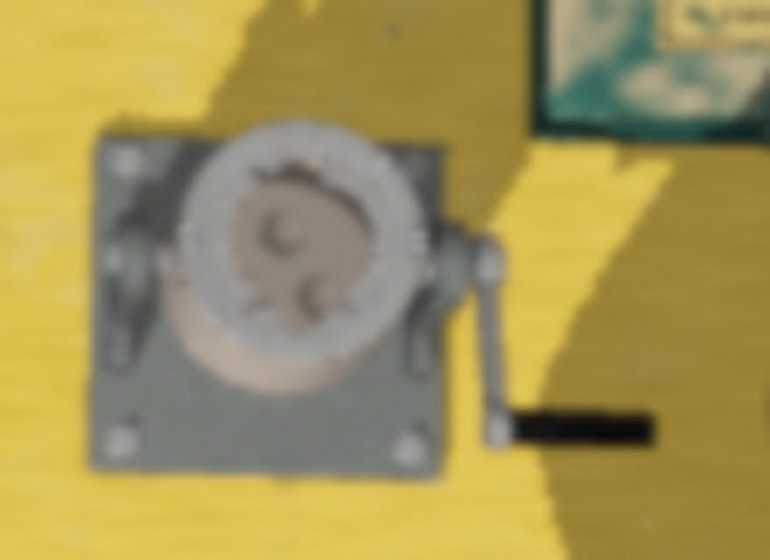

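The crop shows the mill at yaw ≈ 0, with the slots along world x. The pot centre is about (0.563, 0.028) and the grip about (0.497, -0.076), which matches the given geometry (−66, −104 mm). The lid bar is at about 13°. Next is the move above the handle.

```bash
cat > to.py <<'E'
import sys,numpy as np
from scipy.spatial.transform import Rotation as R
from plant import robot
s=robot.read_state();M=R.from_rotvec(s['orientation']).as_matrix()
psi=np.degrees(np.arctan2(M[1,0],M[0,0]))
print('t',round(s['t'],2),'pos',np.round(s['tool_pos'],4),'psi',psi.round(2),'tilt',np.degrees(np.arccos(-M[2,2])).round(2),'F',np.round(s['force'],1),'T',np.round(s['wrist_torque'],2),'open',round(s['opening'],4),'gf',round(s['gripper_force'],1),'q',np.round(s['q'],2))
a=[float(x) for x in sys.argv[1:]]
if a:
    print('travel',(M.T@(np.array(a[:3])-s['tool_pos'])).round(4))
    if len(a)>3: print('spin',-np.radians((a[3]-psi+180)%360-180).round(4))
E
python3 to.py 0.497 -0.08 0.22 90
```

```text
t 0.8 pos [ 0.1749 -0.574   0.1966] psi 16.95 tilt 0.0 F [ 0.1 -0.4 -0.3] T [-0.01  0.03 -0.01] open 0.0931 gf 0.0 q [-1.36  0.13  1.49  0.    1.52 -0.09]
travel [ 0.4521 -0.3786 -0.0234]
spin -1.275
```

```bash
python3 -m inch '{"travel":[[0,0,-0.02],[0.03,-0.025,-0.024],[0.06,-0.05,-0.024],[0.09,-0.075,-0.024],[0.12,-0.1,-0.024],[0.15,-0.125,-0.024],[0.18,-0.15,-0.024],[0.21,-0.175,-0.024],[0.24,-0.2,-0.024],[0.27,-0.225,-0.024]],"spin":[0,-0.1,-0.2,-0.3,-0.4,-0.5,-0.6,-0.7,-0.8,-0.9]}' 0.4 12; python3 to.py 0.497 -0.08 0.22 90
```

```text
t: 1.63
tool_pos: [0.3683, -0.2784, 0.2208]
orientation: [2.592, 1.774, 0.0]
force: [0.1, -0.4, 0.2]
opening: 0.0557
gripper_force: 0.0
t 1.63 pos [ 0.3683 -0.2784  0.2208] psi 68.78 tilt 0.05 F [ 0.1 -0.4  0.2] T [ 0.01 -0.1  -0.03] open 0.0557 gf 0.0 q [-0.76 -0.26  1.82  0.    1.58 -0.39]
travel [0.2315 0.0482 0.0008]
spin -0.3704
```

```bash
python3 -m inch '{"travel":[[0.03,0.006,0],[0.06,0.012,0],[0.09,0.018,0],[0.12,0.024,0],[0.15,0.03,0],[0.18,0.036,0],[0.21,0.042,0],[0.23,0.047,0],[0.23,0.047,0],[0.23,0.047,0]],"spin":[-0.05,-0.1,-0.15,-0.2,-0.25,-0.3,-0.35,-0.365,-0.365,-0.365]}'; python3 to.py 0.497 -0.082 0.120 90
```

```text
t: 2.47
tool_pos: [0.4958, -0.0824, 0.2205]
orientation: [-2.23, -2.212, 0.001]
force: [-0.3, -1.1, 0.8]
opening: 0.0559
gripper_force: 0.0
t 2.47 pos [ 0.4958 -0.0824  0.2205] psi 89.54 tilt 0.02 F [-0.3 -1.1  0.8] T [-0.05 -0.07 -0.01] open 0.0559 gf 0.0 q [-0.27 -0.14  1.72 -0.    1.57 -0.26]
travel [0.0005 0.0013 0.1005]
spin -0.008
```

```bash
python3 -m inch '{"travel":[[0,0.001,0.025],[0,0.001,0.05],[0,0.001,0.075],[0,0.001,0.09],[0,0.001,0.1],[0,0.001,0.1025],[0,0.001,0.1025]],"spin":[0,0,0,0,0,0,0]}' && python3 -m inch '{"travel":[[0,0,0],[0,0,0],[0,0,0],[0,0,0],[0,0,0],[0,0,0]],"spin":[0,0,0,0,0,0]}' 1 12;  python3 to.py
```

```text
t: 3.05
tool_pos: [0.496, -0.0838, 0.1178]
orientation: [-2.233, -2.209, 0.001]
force: [0.4, 0.1, 0.0]
opening: 0.0558
gripper_force: 0.0
t: 3.55
tool_pos: [0.4968, -0.0832, 0.1184]
orientation: [2.232, 2.21, 0.0]
force: [-0.1, 0.1, 0.8]
opening: 0.0204
gripper_force: 0.0
t 3.55 pos [ 0.4968 -0.0832  0.1184] psi 89.43 tilt 0.03 F [-0.1  0.1  0.8] T [-0.09 -0.07  0.02] open 0.0204 gf 0.0 q [-0.27 -0.08  1.85 -0.    1.37 -0.26]
```

```bash
python3 -m inch '{"travel":[[0,0,0],[0,0,0],[0,0,0],[0,0,0]],"spin":[0,0,0,0]}' 1 12;  python3 to.py
```

```text
t: 3.88
tool_pos: [0.4965, -0.0832, 0.118]
orientation: [-2.232, -2.21, 0.0]
force: [0.4, 0.3, -0.6]
opening: 0.0005
gripper_force: 0.0
t 3.88 pos [ 0.4965 -0.0832  0.118 ] psi 89.43 tilt 0.01 F [ 0.4  0.3 -0.6] T [-0.07 -0.12 -0.01] open 0.0005 gf 0.0 q [-0.27 -0.08  1.85  0.    1.37 -0.26]
```

The fingers closed on nothing, so I'll look.

```bash
python3 - <<'E'
from h import *
o=[]
for c in("top","scene"):
    p,d=optics.read_camera(c);np.savez(f'{c}1.npz',p=p,d=d)
    u,v=pix(c,[.51,-.05,.1])[0].astype(int)
    w=45 if c=='top' else 55
    o.append(cv2.resize(p[v-w:v+w,u-w:u+w],(400,400),interpolation=cv2.INTER_CUBIC));print(c,u,v,w,pix(c,[[.4972,-.0763,.119],[.4965,-.0832,.1]]).round())
cv2.imwrite('pics/g1.png',np.hstack(o)[:,:,::-1])
E
```

```text
top 380 207 45 [[392. 211.]
 [393. 212.]]
scene 312 190 55 [[319. 183.]
 [320. 188.]]
```

View pics/g1.png

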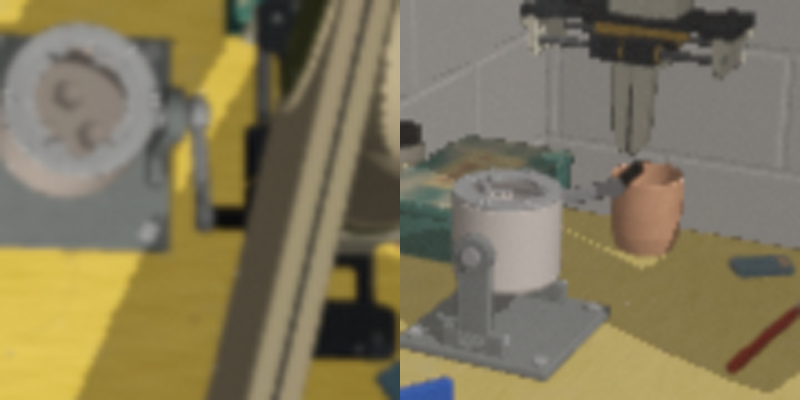

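The scene view shows the fingertips at about (320,176), just above the black grip at (320,182). I'll check the tip's depth.

```bash
python3 - <<'E'
from h import *
f=np.load('scene1.npz');P=cloud('scene',f['d']);np.set_printoptions(suppress=True,linewidth=200)
for v in range(160,192,2): print(v,[ (P[v,u].round(3).tolist(),f['p'][v,u].max()) for u in(316,319,321,324)])
E
```

```text
160 [([0.512, -0.076, 0.194], np.uint8(115)), ([0.501, -0.074, 0.196], np.uint8(107)), ([0.497, -0.081, 0.195], np.uint8(114)), ([0.487, -0.079, 0.196], np.uint8(117))]
162 [([0.511, -0.075, 0.188], np.uint8(113)), ([0.501, -0.073, 0.19], np.uint8(108)), ([0.494, -0.074, 0.19], np.uint8(111)), ([0.485, -0.076, 0.191], np.uint8(117))]
164 [([0.508, -0.067, 0.184], np.uint8(113)), ([0.501, -0.074, 0.183], np.uint8(96)), ([0.494, -0.073, 0.184], np.uint8(111)), ([0.485, -0.076, 0.185], np.uint8(114))]
166 [([0.511, -0.075, 0.175], np.uint8(112)), ([0.499, -0.071, 0.178], np.uint8(94)), ([0.495, -0.076, 0.177], np.uint8(111)), ([0.484, -0.074, 0.179], np.uint8(115))]
168 [([0.51, -0.075, 0.168], np.uint8(111)), ([0.501, -0.076, 0.17], np.uint8(96)), ([0.494, -0.074, 0.171], np.uint8(114)), ([0.483, -0.072, 0.173], np.uint8(118))]
170 [([0.51, -0.076, 0.162], np.uint8(112)), ([0.5, -0.076, 0.163], np.uint8(83)), ([0.493, -0.073, 0.165], np.uint8(113)), ([0.483, -0.074, 0.166], np.uint8(114))]
172 [([0.51, -0.074, 0.155], np.uint8(118)), ([0.501, -0.077, 0.156], np.uint8(83)), ([0.492, -0.
[... 880 characters left out ...]
 -0.238, 0.065], np.uint8(158))]
184 [([0.497, -0.044, 0.127], np.uint8(101)), ([0.492, -0.06, 0.123], np.uint8(43)), ([0.494, -0.081, 0.116], np.uint8(122)), ([0.539, -0.237, 0.057], np.uint8(165))]
186 [([0.496, -0.044, 0.121], np.uint8(93)), ([0.532, -0.167, 0.074], np.uint8(91)), ([0.524, -0.165, 0.076], np.uint8(148)), ([0.514, -0.169, 0.076], np.uint8(168))]
188 [([0.495, -0.041, 0.115], np.uint8(94)), ([0.533, -0.171, 0.065], np.uint8(128)), ([0.526, -0.17, 0.067], np.uint8(147)), ([0.516, -0.175, 0.067], np.uint8(163))]
190 [([0.546, -0.177, 0.054], np.uint8(104)), ([0.533, -0.17, 0.058], np.uint8(128)), ([0.527, -0.176, 0.057], np.uint8(149)), ([0.515, -0.173, 0.06], np.uint8(166))]
```

The fingertips really are at z ≈ 0.143, where the reported TCP puts them at 0.101. The whole gripper appears to be about 40 mm higher than reported. I'll open the fingers and check again.

```bash
cat > tips.py <<'E'
# finger tip height from scene depth around the reported tool position
from h import *
s=robot.read_state();t=np.array(s['tool_pos']);p,d=optics.read_camera('scene');P=cloud('scene',d)
N=np.abs(P-(t+[0,0,.06]))
M=(N[...,0]<.07)&(N[...,1]<.03)&(N[...,2]<.12)&(p.min(2)>60)
X=P[M];print('tool',t.round(4),'open',round(s['opening'],4))
for z in np.arange(t[2]-.03,t[2]+.12,.006):
    k=(abs(X[:,2]-z)<.003)
    if k.any(): print(round(z-t[2],3),k.sum(),X[k].min(0).round(3),X[k].max(0).round(3))
E
python3 -m inch '{"travel":[[0,0,0],[0,0,0],[0,0,0],[0,0,0],[0,0,0],[0,0,0]],"spin":[0,0,0,0,0,0]}' 0.5 12; python3 tips.py
```

```text
t: 4.48
tool_pos: [0.4966, -0.0832, 0.118]
orientation: [-2.233, -2.21, 0.0]
force: [-0.2, 0.3, -0.3]
opening: 0.036
gripper_force: 0.0
tool [ 0.4966 -0.0832  0.118 ] open 0.036
0.0 3 [ 0.492 -0.087  0.116] [ 0.493 -0.07   0.118]
0.006 3 [ 0.5   -0.104  0.124] [ 0.504 -0.062  0.125]
0.012 2 [ 0.499 -0.095  0.127] [ 0.499 -0.085  0.127]
0.024 8 [ 0.476 -0.083  0.139] [ 0.524 -0.071  0.145]
0.03 14 [ 0.469 -0.077  0.145] [ 0.529 -0.071  0.151]
0.036 18 [ 0.466 -0.091  0.152] [ 0.53  -0.07   0.156]
0.042 25 [ 0.464 -0.088  0.157] [ 0.532 -0.069  0.163]
0.048 21 [ 0.464 -0.088  0.163] [ 0.532 -0.07   0.169]
0.054 20 [ 0.464 -0.088  0.17 ] [ 0.529 -0.069  0.175]
0.06 20 [ 0.464 -0.083  0.176] [ 0.531 -0.072  0.181]
0.066 22 [ 0.463 -0.092  0.181] [ 0.531 -0.069  0.187]
0.072 23 [ 0.462 -0.088  0.187] [ 0.533 -0.07   0.193]
0.078 24 [ 0.462 -0.089  0.193] [ 0.533 -0.071  0.199]
0.084 24 [ 0.462 -0.091  0.2  ] [ 0.532 -0.071  0.205]
0.09 27 [ 0.46  -0.094  0.205] [ 0.532 -0.072  0.211]
0.096 26 [ 0.461 -0.093  0.211] [ 0.533 -0.07   0.217]
0.102 24 [ 0.451 -0.09   0.217] [ 0.534 -0.07   0.223]
0.108 10 [ 0.45  -0.086  0.223] [ 0.526 -0.067  0.228]
0.114 7 [ 0.433 -0.112  0.229] [ 0.517 -0.055  0.235]
```

The gripper is truly about 40 mm above the reported z, and its x and y agree. I'll take true z = reported + 0.040 and lower it.

```bash
python3 -m inch '{"travel":[[0,0,0.01],[0,0,0.02],[0,0,0.03],[0,0,0.037],[0,0,0.04],[0,0,0.04]],"spin":[0,0,0,0,0,0]}' && python3 -m inch '{"travel":[[0,0,0],[0,0,0],[0,0,0],[0,0,0],[0,0,0],[0,0,0]],"spin":[0,0,0,0,0,0]}' 1 12;  python3 tips.py | head -8; python3 to.py
```

```text
t: 5.03
tool_pos: [0.4954, -0.0829, 0.0764]
orientation: [-2.231, -2.209, 0.002]
force: [0.2, 0.1, 0.2]
opening: 0.0466
gripper_force: 0.0
t: 5.53
tool_pos: [0.4974, -0.0833, 0.0784]
orientation: [2.232, 2.209, 0.002]
force: [0.4, -1.1, -0.3]
opening: 0.0138
gripper_force: 12.0
tool [ 0.4974 -0.0833  0.0784] open 0.0138
0.024 3 [ 0.487 -0.077  0.101] [ 0.491 -0.073  0.105]
0.03 6 [ 0.478 -0.085  0.106] [ 0.49  -0.071  0.111]
0.036 13 [ 0.477 -0.083  0.112] [ 0.519 -0.068  0.117]
0.042 20 [ 0.476 -0.094  0.117] [ 0.518 -0.067  0.123]
0.048 18 [ 0.476 -0.101  0.124] [ 0.518 -0.056  0.129]
0.054 22 [ 0.475 -0.086  0.13 ] [ 0.519 -0.069  0.135]
0.06 20 [ 0.476 -0.087  0.135] [ 0.521 -0.067  0.141]
t 5.58 pos [ 0.4973 -0.0833  0.0784] psi 89.43 tilt 0.1 F [ 3.3  0.8 -0.8] T [-0.04 -0.55  0.04] open 0.0135 gf 12.0 q [-0.27 -0.04  1.89  0.    1.3  -0.26]
```

Gripped: the opening is 13.8 mm, matching the 14 mm grip. Now I'll tip along the arc.

```bash
python3 -m inch '{"travel":[[0,-0.001,0.003],[0,-0.0018,0.0058],[0,-0.0025,0.009],[0,-0.0031,0.0118],[0,-0.0035,0.015],[0,-0.0039,0.0179],[0,-0.0042,0.021],[0,-0.0042,0.024],[0,-0.0042,0.024]],"spin":[0,0,0,0,0,0,0,0,0]}'; python3 to.py
```

```text
t: 6.33
tool_pos: [0.493, -0.0833, 0.0537]
orientation: [2.232, 2.209, 0.001]
force: [8.4, -0.5, -1.1]
opening: 0.0136
gripper_force: 12.0
t 6.33 pos [ 0.493  -0.0833  0.0537] psi 89.42 tilt 0.08 F [ 8.4 -0.5 -1.1] T [-0.01 -1.48 -0.04] open 0.0136 gf 12.0 q [-0.27 -0.02  1.92  0.    1.25 -0.26]
```

```bash
python3 -m inch '{"travel":[[0,0.0008,0.003],[0,0.0011,0.006],[0,0.0015,0.009],[0,0.0021,0.0122],[0,0.0032,0.0155],[0,0.0038,0.018],[0,0.005,0.0215],[0,0.0062,0.025],[0,0.0076,0.0297],[0,0.0076,0.0297]],"spin":[0,0,0,0,0,0,0,0,0,0]}'; python3 to.py; python3 - <<'E'
from h import *
for c in ("scene","top"):
    p,d=optics.read_camera(c);P=cloud(c,d)
    M=(p.max(2)<65)&(abs(P[...,0]-.5)<.03)&(P[...,1]>-.11)&(P[...,1]<-.045)&(P[...,2]>.04)&(P[...,2]<.1)
    print(c,M.sum(),np.nanmedian(P[M],0).round(3) if M.any() else '')
    M=(abs(P[...,0]-.55)<.12)&(abs(P[...,1]-.028)<.048)&(P[...,2]>.06)&(P[...,2]<.2)
    X=P[M]
    # disc face: fit plane to points within expected face
    th=np.pi/4;n=np.array([-np.sin(th),0,np.cos(th)]);piv=np.array([.563,.028,.095])
    Y=X[abs((X-piv)@n-.038)<.006];Y=Y[np.linalg.norm(Y-piv-.038*n,axis=1)<.045]
    if len(Y)>20:
        m=Y.mean(0);v=np.linalg.svd(Y-m)[2][2];v*=np.sign(v[2]);print(len(Y),np.degrees(np.arctan2(-v[0],v[2])))
E
```

```text
t: 7.17
tool_pos: [0.4993, -0.0832, 0.0229]
orientation: [-2.232, -2.209, 0.002]
force: [-1.4, -2.8, -1.1]
opening: 0.0134
gripper_force: 12.0
t 7.17 pos [ 0.4993 -0.0832  0.0229] psi 89.42 tilt 0.09 F [-1.4 -2.8 -1.1] T [-0.38  0.03  0.03] open 0.0134 gf 12.0 q [-0.27  0.04  1.92 -0.    1.19 -0.26]
scene 35 [ 0.506 -0.077  0.073]
239 44.90457640396381
top 18 [ 0.498 -0.055  0.074]
465 44.37805762278334
```

The pot's face plane measures about 45°. I'll pause there, then retrace the arc.

```bash
python3 -m inch '{"travel":[[0,0,0],[0,0,0],[0,0,0],[0,0,0],[0,0,0],[0,0,0],[0,0,0],[0,0,0]],"spin":[0,0,0,0,0,0,0,0]}' | head -1; python3 -m inch '{"travel":[[0,-0.0014,-0.0047],[0,-0.0026,-0.0082],[0,-0.0038,-0.0117],[0,-0.0044,-0.0142],[0,-0.0055,-0.0175],[0,-0.0061,-0.0207],[0,-0.0065,-0.0237],[0,-0.0068,-0.0267],[0,-0.0072,-0.0297],[0,-0.0072,-0.0297]],"spin":[0,0,0,0,0,0,0,0,0,0]}'; python3 to.py
```

```text
t: 7.93
t: 8.77
tool_pos: [0.4932, -0.0832, 0.0551]
orientation: [2.232, 2.21, 0.001]
force: [-5.6, -1.2, 1.8]
opening: 0.0134
gripper_force: 12.0
t 8.77 pos [ 0.4932 -0.0832  0.0551] psi 89.43 tilt 0.05 F [-5.6 -1.2  1.8] T [-0.28  0.91 -0.  ] open 0.0134 gf 12.0 q [-0.27 -0.02  1.91  0.    1.25 -0.26]
```

```bash
python3 -m inch '{"travel":[[0,0,-0.003],[0,0.0003,-0.0061],[0,0.0006,-0.009],[0,0.0011,-0.0122],[0,0.0017,-0.015],[0,0.0024,-0.0182],[0,0.0031,-0.021],[0,0.0042,-0.024],[0,0.0044,-0.025],[0,0.0044,-0.025]],"spin":[0,0,0,0,0,0,0,0,0,0]}'; python3 to.py; cat > lvl.py <<'E'
from h import *
for c in ("scene","top"):
    p,d=optics.read_camera(c);P=cloud(c,d)
    X=P[(np.hypot(P[...,0]-.563,P[...,1]-.028)<.045)&(abs(P[...,2]-.133)<.006)]
    m=X.mean(0);v=np.linalg.svd(X-m)[2][2];v*=np.sign(v[2]);print(len(X),m.round(4),'tip',np.degrees(np.arctan2(-v[0],v[2])).round(2))
E
python3 lvl.py
```

```text
t: 9.6
tool_pos: [0.4969, -0.0832, 0.0795]
orientation: [-2.232, -2.21, 0.001]
force: [-7.3, -1.7, 1.9]
opening: 0.0138
gripper_force: 12.0
t 9.6 pos [ 0.4969 -0.0832  0.0795] psi 89.43 tilt 0.04 F [-7.3 -1.7  1.9] T [-0.3   1.16  0.06] open 0.0138 gf 12.0 q [-0.27 -0.04  1.88 -0.    1.3  -0.26]
192 [0.5631 0.0289 0.1325] tip 0.97
556 [0.5629 0.0285 0.1336] tip 0.97
```

```bash
python3 -m inch '{"travel":[[0,0.001,-0.002],[0,0.0015,-0.004],[0,0.0015,-0.004],[0,0.0015,-0.004],[0,0.0015,-0.004]],"spin":[0,0,0,0,0]}'; python3 lvl.py; python3 - <<'E'
from h import *
f=np.load('top0.npz');P=cloud('top',f['d'])
X=P[(np.hypot(P[...,0]-.563,P[...,1]-.028)<.045)&(abs(P[...,2]-.133)<.006)]
m=X.mean(0);v=np.linalg.svd(X-m)[2][2];v*=np.sign(v[2]);print('initial',m.round(4),np.degrees(np.arctan2(-v[0],v[2])).round(2))
E
```

```text
t: 10.12
tool_pos: [0.4973, -0.0829, 0.0817]
orientation: [-2.231, -2.208, 0.003]
force: [-5.2, -1.9, -11.2]
opening: 0.0135
gripper_force: 12.0
188 [0.562  0.0291 0.1325] tip 0.28
550 [0.5617 0.0282 0.1338] tip 0.07
initial [0.5621 0.0286 0.1339] -0.15
```

The pot is level against its stop. I'll release and rise, then re-measure the slots' yaw and the lid while moving over.

```bash
python3 -m inch '{"travel":[[0,0,0.003],[0,0,0.003],[0,0,0.003],[0,0,0.003]],"spin":[0,0,0,0]}' 0.4 12|head -1; python3 -m inch '{"travel":[[0,0,-0.01],[0,0,-0.03],[0,0,-0.06],[0,0,-0.09],[0,0,-0.12],[0,0,-0.13],[0,0,-0.13]],"spin":[0,0,0,0,0,0,0]}'; python3 lvl.py; python3 to.py 0.531 0.3405 0.21 193
```

```text
t: 10.55
t: 11.13
tool_pos: [0.5013, -0.0838, 0.215]
orientation: [2.227, 2.206, 0.007]
force: [-0.3, -0.0, -0.2]
opening: 0.056
gripper_force: 0.0
194 [0.5612 0.0289 0.1323] tip 1.2
552 [0.5627 0.0284 0.1337] tip 0.96
t 11.23 pos [ 0.4989 -0.0832  0.2099] psi 89.43 tilt 0.04 F [-1.   0.1 -0.2] T [-0.09 -0.09  0.02] open 0.0556 gf 0.0 q [-0.27 -0.13  1.73  0.    1.55 -0.26]
travel [ 4.24e-01  2.79e-02 -1.00e-04]
spin -1.8077
```

```bash
python3 -m inch '{"travel":[[0.03,0,0],[0.06,0,0],[0.09,0.005,0],[0.12,0.01,0],[0.15,0.01,0],[0.18,0.015,0],[0.21,0.015,0],[0.24,0.02,0],[0.27,0.02,0],[0.3,0.02,0]],"spin":[-0.1,-0.2,-0.3,-0.4,-0.5,-0.6,-0.7,-0.8,-0.9,-1.0]}' |head -2; python3 - <<'E'
from h import *
p,d=optics.read_camera('top');P=cloud('top',d);np.savez('top2.npz',p=p,d=d)
g=p.max(2)
# bar of lid
M=np.zeros(g.shape,bool);M[186:216,224:252]=g[186:216,224:252]<70;v,u=np.nonzero(M)
if len(u)>30:
    c,a,L=pca(plane('top',np.c_[u,v],.048)[:,:2]);print('bar',c.round(4),a.round(2),L.round(3))
E
python3 to.py 0.531 0.3405 0.15 193
```

```text
t: 12.07
tool_pos: [0.5202, 0.2177, 0.207]
bar [0.5283 0.3424] -164.74 0.056
t 12.12 pos [0.5196 0.2225 0.207 ] psi 147.58 tilt 0.27 F [-3.   1.7  0.3] T [ 0.11 -0.05  0.02] open 0.0557 gf 0.0 q [ 0.31  0.04  1.57  0.    1.54 -0.69]
travel [0.0533 0.1058 0.0571]
spin -0.7927
```

```bash
python3 -m inch '{"travel":[[0.006,0.012,0],[0.013,0.026,0.005],[0.02,0.04,0.01],[0.026,0.052,0.02],[0.033,0.066,0.03],[0.04,0.08,0.05],[0.046,0.092,0.07],[0.053,0.106,0.09],[0.053,0.106,0.107],[0.053,0.106,0.107]],"spin":[-0.1,-0.2,-0.3,-0.4,-0.5,-0.6,-0.7,-0.793,-0.793,-0.793]}' |head -2; python3 -m inch '{"travel":[[0,0,0]],"spin":[0]}' |head -1;python3 tips.py; python3 to.py 0.531 0.3405 0.0 193; python3 - <<'E'
from h import *
p,d=optics.read_camera('scene');P=cloud('scene',d)
u,v=pix('scene',[.531,.34,.07])[0].astype(int)
cv2.imwrite('pics/l2.png',cv2.resize(p[v-60:v+60,u-60:u+60],(480,480),interpolation=cv2.INTER_CUBIC)[:,:,::-1])
E
```

```text
t: 12.95
tool_pos: [0.5312, 0.3327, 0.0954]
t: 13.03
tool [0.5333 0.333  0.0997] open 0.0558
0.024 8 [0.519 0.303 0.121] [0.548 0.363 0.127]
0.03 5 [0.519 0.306 0.127] [0.548 0.363 0.131]
0.036 5 [0.519 0.303 0.133] [0.547 0.362 0.139]
0.042 5 [0.519 0.303 0.14 ] [0.533 0.362 0.144]
0.048 4 [0.519 0.304 0.146] [0.55  0.362 0.151]
0.054 11 [0.52  0.304 0.151] [0.549 0.361 0.157]
0.06 3 [0.531 0.304 0.159] [0.533 0.306 0.162]
0.066 4 [0.534 0.304 0.163] [0.543 0.308 0.168]
0.072 5 [0.521 0.304 0.169] [0.543 0.362 0.174]
0.108 7 [0.53  0.303 0.206] [0.539 0.304 0.21 ]
0.114 1 [0.536 0.304 0.212] [0.536 0.304 0.212]
t 13.08 pos [0.5346 0.3334 0.1018] psi -167.9 tilt 0.16 F [-0.   0.3 -0.2] T [ 0.06 -0.09 -0.  ] open 0.0559 gf 0.0 q [ 0.48  0.27  1.5  -0.    1.37 -1.31]
travel [0.0018 0.0078 0.1018]
spin -0.0158
```

View pics/l2.png

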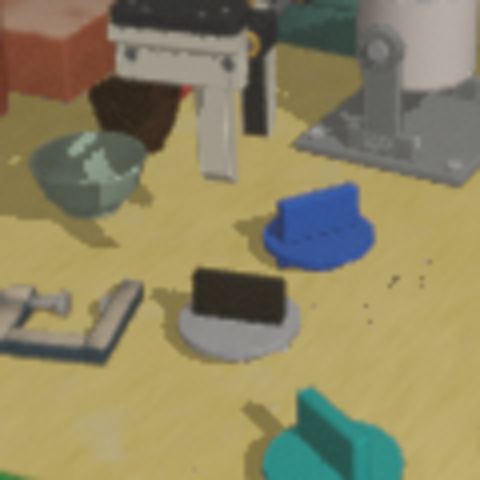

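The scene crop shows the fingers at crop (220,170), above the grey lid with its black bar at crop (240,295). The decoys are clear of the descent. I'll go down and grip.

```bash
python3 -m inch '{"travel":[[0.0015,0.004,0],[0.0015,0.0078,0.02],[0.0015,0.0078,0.05],[0.0015,0.0078,0.075],[0.0015,0.0078,0.09],[0.0015,0.0078,0.098],[0.0015,0.0078,0.101],[0.0015,0.0078,0.101]],"spin":[-0.016,-0.016,-0.016,-0.016,-0.016,-0.016,-0.016,-0.016]}'; python3 to.py 0.531 0.3405 0.0 193; python3 -m inch '{"travel":[[0,0,0],[0,0,0],[0,0,0],[0,0,0],[0,0,0],[0,0,0]],"spin":[0,0,0,0,0,0]}' 1 30; python3 to.py
```

```text
t: 13.8
tool_pos: [0.5328, 0.3417, 0.0027]
orientation: [-0.358, 3.121, 0.0]
force: [0.2, -0.1, -0.0]
opening: 0.056
gripper_force: 0.0
t 13.8 pos [0.5328 0.3417 0.0027] psi -166.93 tilt 0.04 F [ 0.2 -0.1 -0. ] T [ 0.11 -0.18 -0.01] open 0.056 gf 0.0 q [ 0.49  0.38  1.56  0.    1.2  -1.31]
travel [ 0.0021 -0.0008  0.0027]
spin 0.0012
t: 14.3
tool_pos: [0.5326, 0.3417, 0.0024]
orientation: [-0.358, 3.121, 0.0]
force: [0.1, 0.9, 0.8]
opening: 0.0199
gripper_force: 0.0
t 14.3 pos [0.5326 0.3417 0.0024] psi -166.92 tilt 0.03 F [0.1 0.9 0.8] T [ 0.07 -0.17 -0.02] open 0.0199 gf 0.0 q [ 0.49  0.38  1.56  0.    1.2  -1.31]
```

Next I'll finish closing and lift slowly.

```bash
python3 -m inch '{"travel":[[0,0,0],[0,0,0],[0,0,0],[0,0,0],[0,0,0]],"spin":[0,0,0,0,0]}' 1 30; python3 -m inch '{"travel":[[0,0,-0.01],[0,0,-0.03],[0,0,-0.06],[0,0,-0.1],[0,0,-0.14],[0,0,-0.18],[0,0,-0.2],[0,0,-0.2]],"spin":[0,0,0,0,0,0,0,0]}'; python3 to.py 0.5622 0.028 0.2 180
```

```text
t: 14.72
tool_pos: [0.5325, 0.3417, 0.0022]
orientation: [-0.358, 3.121, 0.0]
force: [-0.2, 0.8, 1.7]
opening: 0.0118
gripper_force: 30.0
t: 15.38
tool_pos: [0.5355, 0.343, 0.2104]
orientation: [-0.356, 3.111, 0.006]
force: [0.2, 0.2, -1.0]
opening: 0.0117
gripper_force: 30.0
t 15.38 pos [0.5355 0.343  0.2104] psi -166.93 tilt 0.64 F [ 0.2  0.2 -1. ] T [ 0.09 -0.13  0.  ] open 0.0117 gf 30.0 q [ 0.49  0.21  1.37 -0.    1.55 -1.31]
travel [ 0.0453 -0.3129  0.0091]
spin 0.2281
```

```bash
python3 -m inch '{"travel":[[0.005,-0.035,0],[0.01,-0.07,0],[0.015,-0.105,0],[0.02,-0.14,0],[0.025,-0.175,0],[0.03,-0.21,0],[0.035,-0.245,0],[0.04,-0.28,0],[0.044,-0.306,0],[0.045,-0.313,0]],"spin":[0.02,0.05,0.08,0.11,0.14,0.17,0.2,0.22,0.228,0.228]}'|head -1;python3 -m inch '{"travel":[[0,0,0.01],[0,0,0.02],[0,0,0.02],[0,0,0.02]],"spin":[0,0,0,0]}'|head -1; python3 to.py 0.5622 0.028 0.17 180;  python3 - <<'E'
from h import *
o=[]
for c in("top","scene"):
    p,d=optics.read_camera(c);np.savez(f'{c}3.npz',p=p,d=d);P=cloud(c,d)
    u,v=pix(c,[.56,.028,.16])[0].astype(int);w=30 if c=='top' else 40
    o.append(cv2.resize(p[v-w:v+w,u-w:u+w],(400,400),interpolation=cv2.INTER_CUBIC));print(c,u,v)
    X=P[(abs(P[...,0]-.562)<.06)&(abs(P[...,1]-.028)<.06)&(P[...,2]>.16)&(P[...,2]<.20)]
    for z in np.arange(.16,.205,.004):
        k=X[abs(X[:,2]-z)<.002]
        if len(k): print(z.round(3),len(k),k[:,:2].min(0).round(4),k[:,:2].max(0).round(4))
cv2.imwrite('pics/m3.png',np.hstack(o)[:,:,::-1])
E
```

```text
t: 16.22
t: 16.55
t 16.55 pos [0.5581 0.028  0.18  ] psi -179.88 tilt 0.2 F [ 0.3 -0.4 -0.3] T [ 0.11 -0.2   0.04] open 0.0118 gf 30.0 q [-0.04  0.03  1.62  0.    1.49 -1.61]
travel [-0.0042 -0.0001  0.01  ]
spin 0.0021
top 353 182
0.192 8 [0.5221 0.0068] [0.548  0.0238]
0.196 51 [ 0.5215 -0.0052] [0.5497 0.0243]
0.2 17 [ 0.5236 -0.0023] [0.5485 0.0245]
scene 287 177
0.18 7 [0.5343 0.0313] [0.5683 0.0509]
0.184 26 [0.5294 0.0243] [0.5777 0.054 ]
0.188 2 [0.5405 0.0473] [0.5484 0.0511]
0.192 20 [0.523  0.0196] [0.5904 0.066 ]
0.196 102 [ 0.5225 -0.007 ] [0.5973 0.0696]
0.2 24 [0.5249 0.0085] [0.5934 0.0658]
```

View pics/m3.png

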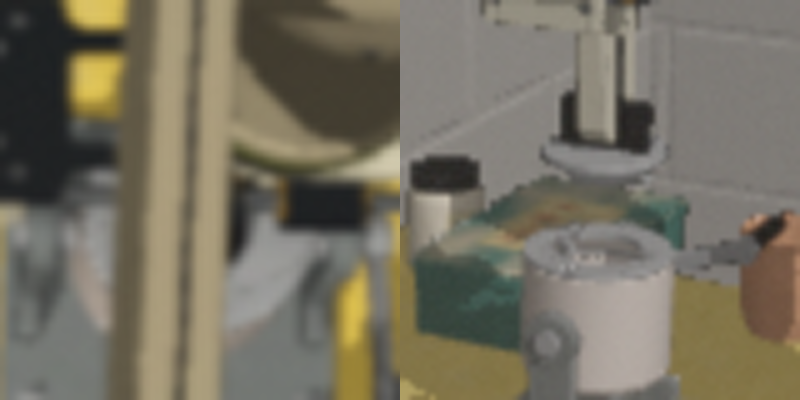

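The right half shows the lid hanging level above the mouth with the bar along x. Now I'll measure the lid-to-mouth offset within one camera.

```bash
cat > rel.py <<'E'
from h import *
from scipy.optimize import least_squares
def circ(X,R):
    h=cv2.convexHull(X.astype(np.float32)).reshape(-1,2)
    r=least_squares(lambda c:np.hypot(*(h-c).T)-R,h.mean(0),loss='soft_l1',f_scale=.001)
    (mc,mr)=cv2.minEnclosingCircle(X.astype(np.float32)); return r.x.round(4),np.round(mc,4),round(mr,4)
if __name__=='__main__':
  for c in('scene','top'):
    f=np.load(c+'3.npz');P=cloud(c,f['d'])
    for nm,z,R,q in(('lid',.196,.038,(.56,.03)),('mouth',.133,.046,(.562,.028))):
        g=f['p'];M=(abs(P[...,2]-z)<.004)&(np.hypot(P[...,0]-q[0],P[...,1]-q[1])<R+.008)&(g.min(2)>70)
        if M.sum()>15: print(c,nm,M.sum(),*circ(P[M][:,:2],R))
  f=np.load('scene0.npz');P=cloud('scene',f['d']);M=(abs(P[...,2]-.133)<.004)&(np.hypot(P[...,0]-.562,P[...,1]-.028)<.054);print('scene t0',M.sum(),*circ(P[M][:,:2],.046))
  f=np.load('top0.npz');P=cloud('top',f['d']);g=f['p']
  # slot yaw from top0: handle offset and base edges
  M=(abs(P[...,2]-.0115)<.006)&(abs(P[...,0]-.563)<.085)&(abs(P[...,1]-.028)<.08);M&=np.ptp(g.astype(int),axis=2)<30
  print(cv2.minAreaRect(P[M][:,:2].astype(np.float32)))
E
python3 rel.py
```

```text
scene lid 134 [0.5594 0.0301] [0.558  0.0299] 0.0401
scene mouth 210 [0.5636 0.03  ] [0.5642 0.0288] 0.0479
top lid 75 [0.5536 0.0455] [0.5326 0.0095] 0.0179
top mouth 99 [0.5644 0.0268] [0.5621 0.0273] 0.0453
scene t0 212 [0.5641 0.0299] [0.5659 0.03  ] 0.0479
((0.5631571412086487, 0.027226388454437256), (0.14117583632469177, 0.1377037763595581), 88.97988891601562)
```

The lid needs to go +4.2 mm in world x. I'll shift it and descend until just above the plate, then insert while watching force.

```bash
python3 -m inch '{"travel":[[-0.002,0,0.005],[-0.0042,0,0.01],[-0.0042,0,0.02],[-0.0042,0,0.03],[-0.0042,0,0.037],[-0.0042,0,0.04],[-0.0042,0,0.04]],"spin":[0,0,0,0,0,0,0]}'; python3 -m inch '{"travel":[[0,0,0.002],[0,0,0.004],[0,0,0.006],[0,0,0.008],[0,0,0.009],[0,0,0.01],[0,0,0.01]],"spin":[0,0,0,0,0,0,0]}'; python3 to.py 0.5623 0.028 0.123 180
```

```text
t: 17.23
tool_pos: [0.5625, 0.0265, 0.1403]
orientation: [0.0, -3.139, -0.0]
force: [-0.0, -0.4, -1.3]
opening: 0.0116
gripper_force: 30.0
t: 17.82
tool_pos: [0.5635, 0.0265, 0.1318]
orientation: [0.0, -3.141, -0.0]
force: [0.4, -0.5, -1.5]
opening: 0.012
gripper_force: 30.0
t 17.82 pos [0.5635 0.0265 0.1318] psi -179.99 tilt 0.02 F [ 0.4 -0.5 -1.5] T [ 0.05 -0.14 -0.  ] open 0.012 gf 30.0 q [-0.04  0.07  1.67  0.    1.4  -1.61]
travel [0.0012 0.0015 0.0088]
spin 0.0002
```

```bash
python3 -m inch '{"travel":[[0,0.001,0.002],[0,0.001,0.004],[0,0.001,0.006],[0,0.001,0.007],[0,0.001,0.008],[0,0.001,0.009],[0,0.001,0.009]],"spin":[0,0,0,0,0,0,0]}'; python3 to.py; python3 - <<'E'
from rel import *
p,d=optics.read_camera('scene');P=cloud('scene',d);np.savez('scene4.npz',p=p,d=d)
M=(abs(P[...,2]-.140)<.006)&(np.hypot(P[...,0]-.562,P[...,1]-.028)<.045)&(p.min(2)>70);X=P[M]
print(M.sum(),np.median(X[:,2]).round(4),*circ(X[X[:,2]>.136][:,:2],.038))
E
```

```text
t: 18.4
tool_pos: [0.5638, 0.0275, 0.1233]
orientation: [-0.0, 3.141, 0.0]
force: [0.1, 1.0, -0.4]
opening: 0.0121
gripper_force: 30.0
t 18.4 pos [0.5638 0.0275 0.1233] psi -179.99 tilt 0.03 F [ 0.1  1.  -0.4] T [ 0.07 -0.25 -0.03] open 0.0121 gf 30.0 q [-0.04  0.08  1.68  0.    1.38 -1.61]
147 0.139 [0.5657 0.0293] [0.5658 0.0308] 0.0393
```

```bash
python3 -m inch '{"travel":[[0,0,0.0005],[0,0,0.001],[0,0,0.0015],[0,0,0.0015],[0,0,0.0015]],"spin":[0,0,0,0,0]}'; python3 -m inch '{"travel":[[0,0,0.0005],[0,0,0.001],[0,0,0.001],[0,0,0.001]],"spin":[0,0,0,0]}'
```

```text
t: 18.87
tool_pos: [0.5641, 0.0275, 0.1231]
orientation: [-0.0, 3.14, -0.0]
force: [-3.5, 0.1, 8.3]
opening: 0.0117
gripper_force: 30.0
t: 19.2
tool_pos: [0.5642, 0.0275, 0.1231]
orientation: [-0.0, 3.14, -0.0]
force: [-7.4, 0.9, 16.1]
opening: 0.0121
gripper_force: 30.0
```

The lid is flush: hard stop at reported z 0.123, as predicted. I'll ease the push and twist clockwise in two stages.

```bash
python3 -m inch '{"travel":[[0,0,-0.0005],[0,0,-0.001],[0,0,-0.0015],[0,0,-0.0015],[0,0,-0.0015],[0,0,-0.0015],[0,0,-0.0015],[0,0,-0.0015],[0,0,-0.0015]],"spin":[0,0,0,0.06,0.12,0.18,0.24,0.3,0.3]}' 1 40; python3 to.py
```

```text
t: 19.95
tool_pos: [0.5646, 0.0278, 0.1231]
orientation: [0.473, 3.104, 0.001]
force: [0.8, 0.5, 5.7]
opening: 0.0116
gripper_force: 40.0
t 19.95 pos [0.5646 0.0278 0.1231] psi 162.67 tilt 0.13 F [0.8 0.5 5.7] T [ 0.31 -0.19  0.04] open 0.0116 gf 40.0 q [-0.04  0.08  1.68  0.    1.38 -1.31]
```

```bash
python3 -m inch '{"travel":[[0,0,0],[0,0,0],[0,0,0],[0,0,0],[0,0,0],[0,0,0],[0,0,0],[0,0,0],[0,0,0],[0,0,0]],"spin":[0.06,0.12,0.18,0.24,0.3,0.36,0.42,0.47,0.485,0.485]}'; python3 -m inch '{"travel":[[0,0,0],[0,0,0],[0,0,0]],"spin":[0,0,0]}'|head -1; python3 to.py; python3 - <<'E'
from rel import *
o=[]
for c in('top','scene'):
    p,d=optics.read_camera(c);P=cloud(c,d)
    B=(p.max(2)<70)&(P[...,2]>.145)&(P[...,2]<.18)&(np.hypot(P[...,0]-.562,P[...,1]-.028)<.038)
    if B.sum()>20: print(c,'bar',B.sum(),pca(P[B][:,:2]))
    M=(abs(P[...,2]-.140)<.006)&(np.hypot(P[...,0]-.564,P[...,1]-.029)<.042)&(p.min(2)>70);X=P[M]
    if M.sum()>50:
        v=np.linalg.svd(X-X.mean(0))[2][2];print(c,M.sum(),np.median(X[:,2]).round(4),v.round(3),*circ(X[:,:2],.038))
    w=30 if c=='top' else 40;u,v=pix(c,[.562,.028,.15])[0].astype(int)
    o.append(cv2.resize(p[v-w:v+w,u-w:u+w],(400,400),interpolation=cv2.INTER_CUBIC))
cv2.imwrite('pics/f5.png',np.hstack(o)[:,:,::-1])
E
```

```text
t: 20.78
tool_pos: [0.5643, 0.0274, 0.1231]
orientation: [1.2, 2.902, 0.001]
force: [-0.1, 0.0, 6.8]
opening: 0.0119
gripper_force: 40.0
t: 21.03
t 21.03 pos [0.5643 0.0274 0.1231] psi 135.13 tilt 0.1 F [-0.5  0.2  6.4] T [-0.01  0.08  0.15] open 0.0116 gf 40.0 q [-0.04  0.08  1.68 -0.    1.38 -0.83]
top 52 0.1385 [ 0.016 -0.062 -0.998] [0.5598 0.0315] [0.5627 0.0298] 0.0417
scene bar 53 (array([0.55395335, 0.04208755]), np.float64(125.12647800688381), np.float64(0.03834726299195369))
scene 160 0.1391 [-0.028  0.025  0.999] [0.5631 0.0314] [0.5635 0.0316] 0.0396
```

View pics/f5.png

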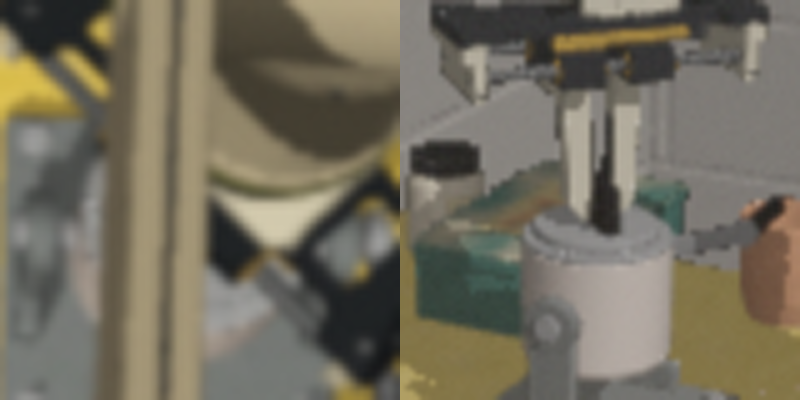

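The crop shows the lid flush in the level pot, gripped by the fingers and turned about 45°. The wrist feels the spring (0.15 N m), so I'll hand it in.

```bash
python3 -c "
from plant import close_job; print(close_job())"
```

```text
the job is handed in; nothing more can be done
None
```

I handed the job in at about 21 s of the 64 s limit, but I haven't seen the verdict. The pot was tipped to about 45°, held and brought back level (about 1° by camera after release). The lid is flush, twisted 45° clockwise and still gripped at 40 N. I saw no contact with the bystanders but did not re-measure where they stand.

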